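Cap the laundry bottles

ROBOT

A 6-joint arm with a two-finger parallel gripper is mounted at the origin on the work surface. World frame = base frame: x ahead of the robot, y to its left, z up, the work surface at z = 0. Lengths are in m, angles in degrees, forces in N, time in s.
With the tool pointing down it reaches from about 0.3 to 0.75 m from the base axis. Payload 8.5 kg.
Tool frame: the origin (TCP) lies at the very end of the fingers, on their centre line; the grasp point (between the pads) lies 19 mm behind it (env.grasp_offset is the distance from the TCP to the grasp point, in m); y points along the fingers, z is the direction in which the jaws open and shut, and the axes are right-handed (so a half turn about y gives the same grasp; the last joint's range is limited). The gripper opens to 85 mm and grips with 20 to 120 N. Pads are 22 mm wide; open, the fingers measure 114 mm over their backs; the gripper's body (76 mm by 85 mm) begins 54 mm behind the grasp point. The pads swing forward as they close: fully open they stand 13 mm farther back than shut.
Start: joints at [59.57, 21.807, 74.336, -0, 83.858, -12.336], TCP at [0.171, 0.523, 0.231] pointing down, gripper open.
Joint ranges: [-178.18, 178.18], [-50.72, 133.34], [12.68, 142.11], [-81.47, 261.47], [9.98, 163.14], [-165.26, 165.26]. Speed limits (degrees/s): [136.94, 136.94, 180, 180, 180, 180].

INTERFACE

Orientations are given as a 3x3 rotation matrix whose columns are the frame's x, y, z axes.
In Python, from rig import env gives the robot as it stands. The module is installed in compiled form; this text tells all that it offers.
- The arm moves only by the shell command python3 -m pendant 'ROWS' [FORCE]. ROWS is JSON, a list of rows, each a list of 3 entries, a list of its own where there are three numbers: the shift along the world's x, y, z as a fraction of full scale, then the turn about the world's z as a fraction of full scale, then the opening, from 0 (shut) to 1 (fully open). A call has 1 to 12 rows; each row shifts and turns the commanded pose from where the row before left it; what a row does not reach is not made up. Full scale, the value 1, is 30 mm for a shift and 5 degrees for a turn. A row lasts 1/12 s, in which the tool goes at most 41.7 mm and 7.16 degrees, less where a joint would pass 70% of its speed; a pose out of reach is approached as far as the arm can. A call with a number of a shift or a turn outside -1 to 1 is refused whole. A call with a gripper value outside its range is refused whole. The fingers move at their own pace and stop on an object; FORCE is the grip in N (left out, the last holds). Time passes only in rows, so rows that do not move let the fingers close. It gives the time, the measured TCP pose, the force and the opening at its end, in the units of the state.
- env.observe(): the state, without advancing time (a new reading comes with each control period).
- env.get_image(name): name is "scene" or "top"; returns (picture, depth): 420x560x3 uint8, red, green, blue; 420x560 float32, m along the optical axis (not along the pixel's ray), 0 where there is no reading.
- env.camera_model(name): a dict with "camera_matrix" (3x3 intrinsics, pixels), "dist_coeffs" ([k1, k2, p1, p2, k3] as OpenCV has them; the pictures are not rectified), "R" (3x3) and "t" (3): a world point X has camera coordinates R X + t. Camera axes: x right, y down, z forward; pixel columns grow to the right and rows downward; lengths in m; the calibration is good to about 2 mm. A picture is of the moment at which its call begins. camera_model takes no time and is no camera call.
- env.close_job(): hands the job in, once; it reports no verdict.
The state is a dict: "time_s": time; "q": joint angles; "qvel": joint speeds; "joint_efforts": joint torques, N m; "position": TCP position; "tool_rot": TCP orientation; "ft_force": force on the tool from outside, world axes, zero at the start; "wrist_torque": the same for the moment, N m; "grip_width": finger opening in m.
Only numpy, scipy, OpenCV 4.12 (cv2) and the standard library are available. Lean on these libraries where they do the work, as an engineer would, in place of code of your own. Each camera call takes 0.05 s, during which the arm holds its last target.

TASK

Put each of the four coloured plastic caps back on the laundry bottle of its own colour, mouth down over the neck so that its rim rests level on the bottle's shoulder. Leave the bottles standing where they are, and leave the green measuring cup and the little steel cap standing where they are. Let go of everything at the end.

Things in the scene. Friction and masses are not known exactly. Their poses are not given: they have to be found in the camera images.
- bottle_blue: loose upright round blue laundry bottle with a pale label, 0.6 to 1.0 kg, in the row farther from the robot; diameter 76 mm, flat shoulder 140 mm above its origin; on its middle a bare neck of the same colour, 24 mm across, 25 mm tall (total height 165 mm). Origin: centre of the underside; z up along the bottle.
- cap_blue: loose blue plastic bottle cap, a round cup standing mouth down on the worktop in the row nearer the robot: outer diameter 48 mm, height 45 mm, wall 3 mm, inside diameter 42 mm, inside depth 41 mm, about 30 g; it fits loosely over a bottle neck and rests with its rim on the shoulder. Origin: centre of the open rim (the underside as it stands); z up toward the closed top.
- bottle_yellow: loose upright round yellow laundry bottle with a pale label, 0.6 to 1.0 kg, in the row farther from the robot; diameter 76 mm, flat shoulder 140 mm above its origin; on its middle a bare neck of the same colour, 24 mm across, 25 mm tall (total height 165 mm). Origin: centre of the underside; z up along the bottle.
- cap_yellow: loose yellow plastic bottle cap, a round cup standing mouth down on the worktop in the row nearer the robot: outer diameter 48 mm, height 45 mm, wall 3 mm, inside diameter 42 mm, inside depth 41 mm, about 30 g; it fits loosely over a bottle neck and rests with its rim on the shoulder. Origin: centre of the open rim (the underside as it stands); z up toward the closed top.
- bottle_red: loose upright round red laundry bottle with a pale label, 0.6 to 1.0 kg, in the row farther from the robot; diameter 76 mm, flat shoulder 140 mm above its origin; on its middle a bare neck of the same colour, 24 mm across, 25 mm tall (total height 165 mm). Origin: centre of the underside; z up along the bottle.
- cap_red: loose red plastic bottle cap, a round cup standing mouth down on the worktop in the row nearer the robot: outer diameter 48 mm, height 45 mm, wall 3 mm, inside diameter 42 mm, inside depth 41 mm, about 30 g; it fits loosely over a bottle neck and rests with its rim on the shoulder. Origin: centre of the open rim (the underside as it stands); z up toward the closed top.
- bottle_white: loose upright round white laundry bottle with a pale label, 0.6 to 1.0 kg, in the row farther from the robot; diameter 76 mm, flat shoulder 140 mm above its origin; on its middle a bare neck of the same colour, 24 mm across, 25 mm tall (total height 165 mm). Origin: centre of the underside; z up along the bottle.
- cap_white: loose white plastic bottle cap, a round cup standing mouth down on the worktop in the row nearer the robot: outer diameter 48 mm, height 45 mm, wall 3 mm, inside diameter 42 mm, inside depth 41 mm, about 30 g; it fits loosely over a bottle neck and rests with its rim on the shoulder. Origin: centre of the open rim (the underside as it stands); z up toward the closed top.
- measuring_cup: bystander: loose empty green measuring cup standing mouth up in the nearer row, 64 mm across the rim, 52 mm across the base, 55 mm tall, about 50 g, with a flat handle reaching 71 mm from its axis along its -x, at about 48 mm height, roughly toward the robot's side. Origin: centre of the underside.
- steel_cap: bystander: loose thimble-sized steel cap in the nearer row, 22 mm across at the base, 22 mm tall, 30 g, slightly tapered. Origin: centre of the underside.
Not all that is in view belongs to the job. Of the things shaped like the cap_white, the white one is meant. What is shaped like the cap_blue but black is not meant.

How it is judged (in metres and radians):
At the end, for the whole second after the job is handed in: Each cap mouth down on the bottle of its colour: axes within 13 mm, rim 136 to 145 mm above the bottle's foot, tilt under 0.12 rad, at rest; bottles upright (0.08 rad), at rest, within 50 mm of their start; green cup and steel cap upright (0.2 rad), within 30 mm of their start (horizontal distance between cap_blue and bottle_blue below 0.013 m and z of cap_blue in the frame of bottle_blue between 0.136 and 0.145 m and angle between each of cap_blue, cap_yellow, cap_red, cap_white's own z axis and vertical below 0.12 rad and angle between each of bottle_blue, bottle_yellow, bottle_red, bottle_white's own z axis and vertical below 0.08 rad and linear speed of each of cap_blue, bottle_blue, cap_yellow, bottle_yellow, cap_red, bottle_red, cap_white, bottle_white below 0.02 m/s and distance of each of bottle_blue, bottle_yellow, bottle_red, bottle_white from where it was at the start of the episode below 0.05 m and horizontal distance between cap_yellow and bottle_yellow below 0.013 m and z of cap_yellow in the frame of bottle_yellow between 0.136 and 0.145 m and horizontal distance between cap_red and bottle_red below 0.013 m and z of cap_red in the frame of bottle_red between 0.136 and 0.145 m and horizontal distance between cap_white and bottle_white below 0.013 m and z of cap_white in the frame of bottle_white between 0.136 and 0.145 m and distance of each of measuring_cup, steel_cap from where it was at the start of the episode below 0.03 m and angle between each of measuring_cup, steel_cap's own z axis and vertical below 0.2 rad); the robot touches nothing.
It fails at once if a bottle is knocked over (tilted more than 0.5 rad) (angle between any of bottle_blue, bottle_yellow, bottle_red, bottle_white's own z axis and vertical above 0.5 rad).
It fails at once if the green measuring cup is carried off or pushed more than 40 mm (distance of measuring_cup from where it was at the start of the episode above 0.04 m).
It fails at once if the steel thimble cap is carried off or pushed more than 40 mm (distance of steel_cap from where it was at the start of the episode above 0.04 m).
It also fails if it takes over 102 s, if anything falls off the work surface, if the arm or the gripper's body presses on something with over 40 N, if the wrist force passes 120 N, or if a joint passes its speed limit or range.

## Working session

There is one attempt and no reset: what is moved stays moved. The work goes in short steps, Python scripts to look and compute and a shell command to move; the robot and the scene stay as the last step left them, time stands still between calls to the robot, and variables do not carry over. Pictures are saved under pics/ and viewed, and the job is handed in when it is done.

```bash
mkdir -p pics; python3 - <<'E'
from rig import env
import cv2,numpy as np
s=env.observe(); print(s['time_s'],s['position'],s['tool_rot'],s['grip_width'],env.grasp_offset)
for n in("scene","top"):
    im,d=env.get_image(n); np.save(f'pics/{n}0.npy',im);np.save(f'pics/{n}0d.npy',d)
    cv2.imwrite(f'pics/{n}0.png',im[:,:,::-1]); print(n,env.camera_model(n))
E
```

```text
0.0 [0.17064736 0.52254346 0.23069549] [[ 9.50562974e-01 -7.70911668e-04  3.10530898e-01]
 [-3.10531679e-01 -1.29630036e-03  9.50562147e-01]
 [-3.30258136e-04 -9.99998863e-01 -1.47160762e-03]] 0.08525983390604691 0.0187
scene {'camera_matrix': array([[478.19089671,   0.        , 275.31627243],
       [  0.        , 478.19089671, 209.28147404],
       [  0.        ,   0.        ,   1.        ]]), 'dist_coeffs': array([0.04141545, 0.        , 0.        , 0.        , 0.        ]), 'R': array([[ 0.88896414,  0.45779206, -0.01300683],
       [ 0.37946054, -0.75216322, -0.53875801],
       [-0.2564224 ,  0.47400097, -0.84236016]]), 't': array([-0.42165416, -0.18441755,  1.13613919])}
top {'camera_matrix': array([[410.76395733,   0.        , 279.11956044],
       [  0.        , 410.76395733, 203.5056725 ],
       [  0.        ,   0.        ,   1.        ]]), 'dist_coeffs': array([0.00654735, 0.        , 0.        , 0.        , 0.        ]), 'R': array([[ 0.02564927, -0.99901057,  0.03633186],
       [-0.99843529, -0.02740716, -0.04874242],
       [ 0.04968995, -0.03502481, -0.99815038]]), 't': array([-0.06980443,  0.50253586,  0.97539675])}
```

View pics/scene0.png

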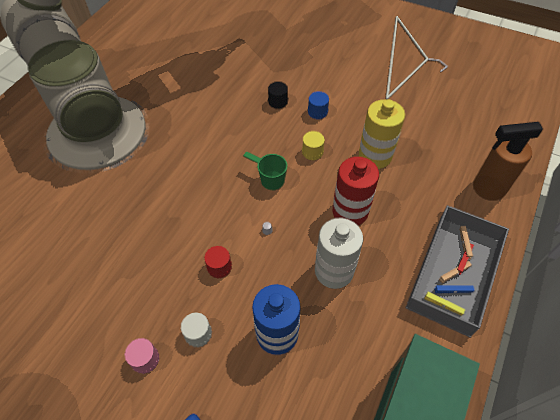

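View pics/top0.png

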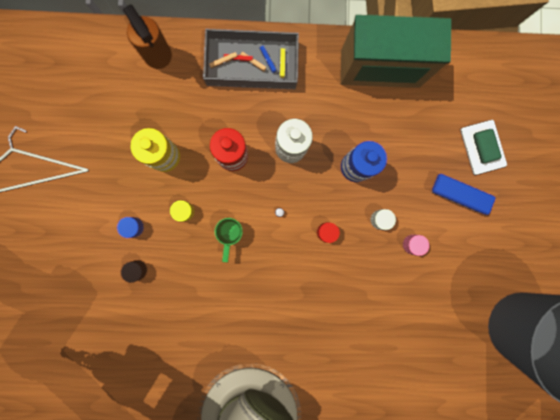

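The top view shows these caps, with pixel positions in that image:
- Blue (129,227), yellow (181,211), red (329,233) and white (385,219).
- Black (133,271) and pink (418,245), which share the shape but are not meant. Only (385,219) is white, so that is the white cap.
- Bottle necks: yellow (152,144), red (227,143), white (294,133), blue (372,157).

I'll confirm these in enlarged crops and measure.

```bash
cat > h.py <<'E'
import cv2,numpy as np
from rig import env
def ray(n,u,v,z):
    c=env.camera_model(n);K,D,R,t=c['camera_matrix'],c['dist_coeffs'],c['R'],c['t']
    p=cv2.undistortPoints(np.array([[[u,v]]],float),K,D)[0,0]
    d=R.T@np.array([p[0],p[1],1]);o=-R.T@t
    return o+d*(z-o[2])/d[2]
def cloud(n,d):
    c=env.camera_model(n);K,D,R,t=c['camera_matrix'],c['dist_coeffs'],c['R'],c['t']
    h,w=d.shape;u,v=np.meshgrid(np.arange(w),np.arange(h))
    p=cv2.undistortPoints(np.stack([u,v],-1).reshape(-1,1,2).astype(float),K,D).reshape(h,w,2)
    P=np.dstack([p[...,0]*d,p[...,1]*d,d])
    return (P-t)@R
def top_fit(n,d,u,v,zlo,zhi,r=45):
    X=cloud(n,d);h,w=d.shape
    m=np.zeros((h,w),np.uint8);m[max(0,v-r):v+r,max(0,u-r):u+r]=1
    m=((m>0)&(d>0)&(X[...,2]>zlo)&(X[...,2]<zhi)).astype(np.uint8)
    k,l,st,ce=cv2.connectedComponentsWithStats(m)
    lab=l[v,u]
    if lab==0: return None
    P=X[l==lab]; 
    return np.r_[(P[:,:2].max(0)+P[:,:2].min(0))/2, np.median(P[:,2])],P[:,:2].mean(0),np.ptp(P[:,:2],axis=0),len(P)
E
python3 - <<'E'
from h import *
np.set_printoptions(precision=4,suppress=True)
T={'capB':(129,226,.035,.06),'capY':(181,210,.035,.06),'capR':(329,232,.035,.06),'capW':(385,218,.035,.06),
'nY':(152,144,.155,.18),'nR':(227,143,.155,.18),'nW':(294,133,.155,.18),'nB':(372,157,.155,.18),
'sY':(145,155,.13,.15),'sR':(232,155,.13,.15),'sW':(297,145,.13,.15),'sB':(362,165,.13,.15),'black':(133,269,.035,.06),'pink':(418,244,.035,.06),'steel':(280,212,.015,.03),'cup':(228,232,-.01,.07)}
d=np.load('pics/top0d.npy')
for k,(u,v,a,b) in T.items():
    print(k,top_fit('top',d,u,v,a,b))
    ray_=ray('top',u,v,(a+b)/2)
    print('   ray',ray_)
im=np.load('pics/top0.npy')
cv2.imwrite('pics/c1.png',cv2.resize(im[115:285,105:245],None,fx=4,fy=4,interpolation=2)[:600,:,::-1])
a=cv2.resize(im[110:260,260:440],None,fx=4,fy=4,interpolation=2);cv2.imwrite('pics/c2.png',a[:,:,::-1])
E
```

```text
capB (array([0.4393, 0.2907, 0.0457]), array([0.4395, 0.29  ]), array([0.046, 0.049]), 381)
   ray [0.4416 0.2867 0.0475]
capY (array([0.4804, 0.1711, 0.0456]), array([0.4802, 0.1709]), array([0.0445, 0.0459]), 347)
   ray [0.4814 0.1703 0.0475]
capR (array([ 0.4381, -0.1739,  0.0453]), array([ 0.4388, -0.1732]), array([0.0448, 0.0472]), 333)
   ray [ 0.4394 -0.173   0.0475]
capW (array([ 0.473 , -0.305 ,  0.0455]), array([ 0.4729, -0.3042]), array([0.0471, 0.0471]), 338)
   ray [ 0.4754 -0.3041  0.0475]
nY (array([0.611 , 0.2234, 0.1652]), array([0.6111, 0.2227]), array([0.0232, 0.0255]), 130)
   ray [0.6099 0.2092 0.1675]
nR (array([0.6186, 0.06  , 0.1654]), array([0.6174, 0.0598]), array([0.0233, 0.0234]), 113)
   ray [0.617  0.0583 0.1675]
nW (array([ 0.6425, -0.0812,  0.1649]), array([ 0.6415, -0.0809]), array([0.0236, 0.023 ]), 114)
   ray [ 0.6422 -0.0779  0.1675]
nB (array([ 0.6005, -0.2418,  0.1652]), array([ 0.6   , -0.2408]), array([0.0231, 0.0232]), 113)
   ray [ 0.5977 -0.2399  0.1675]
sY (array([0.6117, 0.2241, 0.1405]), array([0.6101, 0.2218]), array([0.0752, 0.0773]),
[... 230 characters left out ...]
([0.0742, 0.075 ]), 863)
   ray [ 0.6229 -0.0867  0.14  ]
sB (array([ 0.6002, -0.2414,  0.1404]), array([ 0.5991, -0.2396]), array([0.0734, 0.0737]), 853)
   ray [ 0.5846 -0.226   0.14  ]
black (array([0.338 , 0.2795, 0.0454]), array([0.3379, 0.279 ]), array([0.0469, 0.0479]), 374)
   ray [0.3442 0.2735 0.0475]
pink (array([ 0.4153, -0.3853,  0.0453]), array([ 0.4149, -0.3841]), array([0.0446, 0.0469]), 338)
   ray [ 0.4166 -0.3828  0.0475]
steel (array([ 0.4836, -0.0576,  0.021 ]), array([ 0.4836, -0.0579]), array([0.0145, 0.0168]), 46)
   ray [ 0.4836 -0.0587  0.0225]
cup (array([0.4347, 0.0666, 0.001 ]), array([0.4339, 0.0658]), array([0.2203, 0.2215]), 8070)
   ray [0.4331 0.0625 0.03  ]
```

View pics/c1.png

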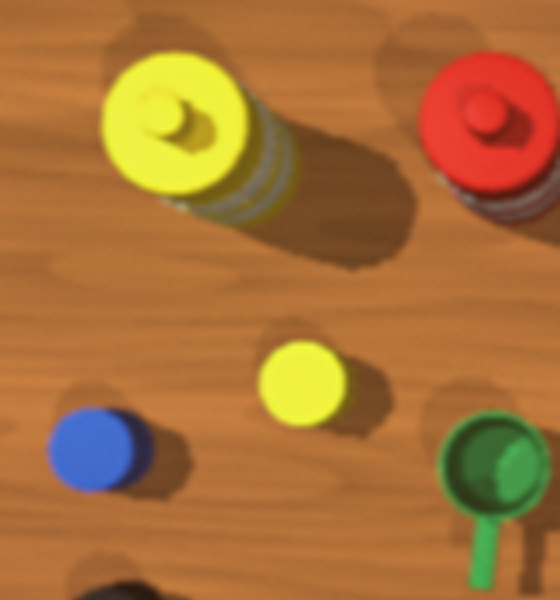

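View pics/c2.png

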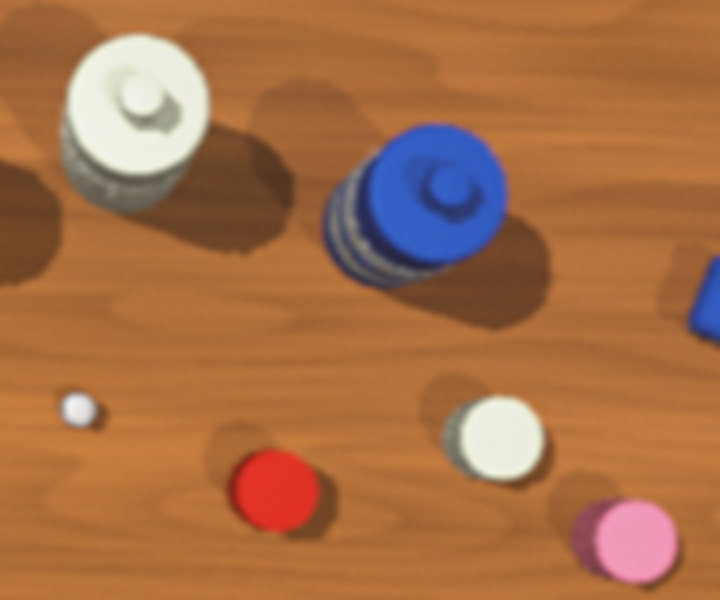

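Both crops confirm the choice: the white cap is at c2 (500,438) and the pink one at (635,540) is a different colour. The blue and yellow caps are at c1 (92,450) and (302,383), and the black one is at the bottom edge. The jaw axis at about 72° is clear at every cap, so no turn is needed. I'll start with the blue cap: shift (+0.269, -0.232), then down.

```bash
python3 -m pendant '[[[0.75,-0.645,0],0,1],[[0.75,-0.645,0],0,1],[[0.75,-0.645,0],0,1],[[0.75,-0.645,0],0,1],[[0.75,-0.645,0],0,1],[[0.75,-0.645,0],0,1],[[0.75,-0.645,0],0,1],[[0.75,-0.645,0],0,1],[[0.75,-0.645,0],0,1],[[0.75,-0.645,0],0,1],[[0.75,-0.645,0],0,1],[[0.7,-0.645,0],0,1]]' 30
python3 -m pendant '[[[0,0,-0.7],0,1],[[0,0,-0.7],0,1],[[0,0,-0.7],0,1],[[0,0,-0.7],0,1],[[0,0,-0.7],0,1],[[0,0,0],0,1],[[0,0,0],0,1],[[0,0,0],0,1]]'
```

```text
time_s: 1.1
position: [0.4403, 0.2894, 0.231]
tool_rot: [[0.95, -0.001, 0.311], [-0.311, -0.0, 0.95], [-0.001, -1.0, -0.0]]
ft_force: [-0.1, 0.3, 0.4]
grip_width: 0.0854
time_s: 1.77
position: [0.4398, 0.2908, 0.1274]
tool_rot: [[0.951, 0.001, 0.311], [-0.311, 0.0, 0.951], [0.001, -1.0, 0.001]]
ft_force: [0.1, 0.1, 0.3]
grip_width: 0.0853
```

```bash
python3 -m pendant '[[[0,0,-0.6],0,1],[[0,0,-0.6],0,1],[[0,0,-0.6],0,1],[[0,0,-0.6],0,1],[[0,0,-0.5],0,1],[[0,0,-0.4],0,1],[[0,0,-0.3],0,1],[[0,0,-0.1],0,1],[[0,0,0],0,1]]'
python3 -m pendant '[[[0,0,0],0,0.2],[[0,0,0],0,0.2],[[0,0,0],0,0.2],[[0,0,0],0,0.2],[[0,0,0],0,0.2],[[0,0,0],0,0.2],[[0,0,0],0,0.2],[[0,0,0],0,0.2],[[0,0,0],0,0.2],[[0,0,0],0,0.2],[[0,0,0],0,0.2],[[0,0,0],0,0.2]]' 30
```

```text
time_s: 2.52
position: [0.4396, 0.2907, 0.0156]
tool_rot: [[0.951, 0.0, 0.311], [-0.311, 0.0, 0.951], [0.0, -1.0, 0.0]]
ft_force: [0.6, 0.5, -0.5]
grip_width: 0.0854
time_s: 3.52
position: [0.4396, 0.2907, 0.0161]
tool_rot: [[0.951, 0.001, 0.31], [-0.31, 0.0, 0.951], [0.001, -1.0, 0.001]]
ft_force: [-0.6, 0.4, 5.5]
grip_width: 0.0472
```

```bash
python3 -m pendant '[[[0,0,0.3],0,0.2],[[0,0,0.6],0,0.2],[[0,0,0.8],0,0.2],[[0,0,0.8],0,0.2],[[0,0,0.8],0,0.2],[[0,0,0.8],0,0.2],[[0,0,0.8],0,0.2],[[0,0,0.8],0,0.2],[[0,0,0.8],0,0.2],[[0,0,0.5],0,0.2],[[0,0,0.2],0,0.2],[[0,0,0],0,0.2]]'
python3 -m pendant '[[[0.1,-0.3,0],0,0.2],[[0.2,-0.6,0],0,0.2],[[0.2,-0.8,0],0,0.2],[[0.2,-0.8,0],0,0.2],[[0.2,-0.8,0],0,0.2],[[0.2,-0.8,0],0,0.2],[[0.2,-0.8,0],0,0.2],[[0.2,-0.8,0],0,0.2],[[0.2,-0.8,0],0,0.2],[[0.2,-0.8,0],0,0.2],[[0.2,-0.8,0],0,0.2],[[0.2,-0.8,0],0,0.2]]'
python3 -m pendant '[[[0.3,-0.8,0],0,0.2],[[0.3,-0.8,0],0,0.2],[[0.3,-0.8,0],0,0.2],[[0.3,-0.8,0],0,0.2],[[0.3,-0.8,0],0,0.2],[[0.3,-0.8,0],0,0.2],[[0.3,-0.8,0],0,0.2],[[0.3,-0.8,0],0,0.2],[[0.3,-0.8,0],0,0.2],[[0.3,-0.6,0],0,0.2],[[0.06,-0.44,0],0,0.2],[[0,0,0],0,0.2]]'
python3 - <<'E'
from h import *
im,d=env.get_image("scene");cv2.imwrite('pics/s1.png',im[:,:,::-1])
s=env.observe();print(s['position'],s['q'])
E
```

```text
time_s: 4.52
position: [0.4395, 0.2907, 0.2328]
tool_rot: [[0.951, 0.003, 0.31], [-0.31, 0.001, 0.951], [0.002, -1.0, 0.002]]
ft_force: [-0.0, -0.8, -1.3]
grip_width: 0.0464
time_s: 5.52
position: [0.5078, 0.0218, 0.2299]
tool_rot: [[0.95, -0.003, 0.311], [-0.311, 0.0, 0.95], [-0.003, -1.0, -0.0]]
ft_force: [0.8, 0.2, -0.2]
grip_width: 0.0466
time_s: 6.52
position: [0.5995, -0.2262, 0.2293]
tool_rot: [[0.95, -0.003, 0.313], [-0.313, 0.001, 0.95], [-0.003, -1.0, 0.0]]
ft_force: [-0.4, 0.6, 0.2]
grip_width: 0.0467
[ 0.59941411 -0.22448691  0.2298574 ] [-3.11093134e+01  3.12609141e+01  5.85535536e+01 -2.46828147e-04
  9.03319028e+01 -1.02925604e+02]
```

View pics/s1.png

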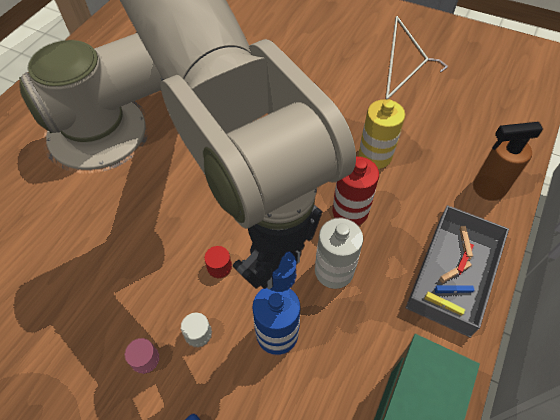

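The blue cap is in the fingers at (285,270), behind the blue neck at (276,300). The y motion fell 17 mm short, so I'll correct it and check how the cap sits.

```bash
python3 -m pendant '[[[0.03,-0.3,0],0,0.2],[[0,-0.26,0],0,0.2],[[0,0,0],0,0.2],[[0,0,0],0,0.2]]'
python3 - <<'E'
from h import *
im,d=env.get_image("scene");cv2.imwrite('pics/s2.png',cv2.resize(im[200:350,180:360],None,fx=4,fy=4,interpolation=2)[:,:,::-1])
s=env.observe();print(s['position'])
E
```

```text
time_s: 6.9
position: [0.6008, -0.2403, 0.2314]
tool_rot: [[0.951, 0.0, 0.311], [-0.311, 0.0, 0.951], [0.0, -1.0, 0.0]]
ft_force: [-0.3, -0.3, -0.1]
grip_width: 0.0466
[ 0.60089317 -0.24008332  0.23146509]
```

View pics/s2.png

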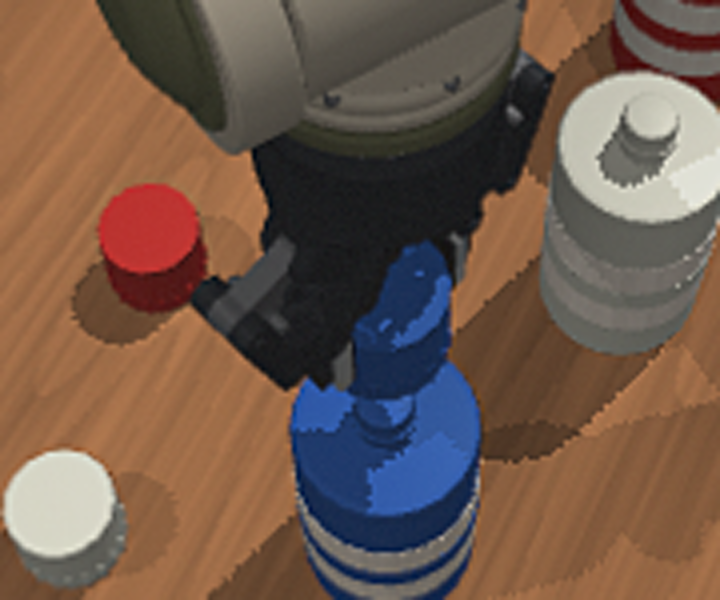

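The cap hangs upright over the neck, with its rim about 16 mm below the TCP. I'll lower it to TCP z ≈ 0.158 and check the force.

```bash
python3 -m pendant '[[[0,0,-0.3],0,0.2],[[0,0,-0.4],0,0.2],[[0,0,-0.4],0,0.2],[[0,0,-0.4],0,0.2],[[0,0,-0.3],0,0.2],[[0,0,-0.2],0,0.2],[[0,0,-0.2],0,0.2],[[0,0,-0.1],0,0.2],[[0,0,-0.1],0,0.2],[[0,0,-0.04],0,0.2],[[0,0,0],0,0.2],[[0,0,0],0,0.2]]'

```

```text
time_s: 7.95
position: [0.6011, -0.2405, 0.1585]
tool_rot: [[0.951, 0.0, 0.311], [-0.311, -0.0, 0.951], [0.001, -1.0, -0.0]]
ft_force: [0.9, -0.4, -0.7]
grip_width: 0.0462
```

```bash
python3 -m pendant '[[[0,0,-0.05],0,0.2],[[0,0,0],0,0.2],[[0,0,0],0,0.65],[[0,0,0],0,0.65],[[0,0,0],0,0.8],[[0,0,0],0,0.9],[[0,0,0],0,0.9],[[0,0,0],0,0.9]]'
python3 -m pendant '[[[0,0,0.2],0,0.9],[[0,0,0.4],0,0.9],[[0,0,0.6],0,0.9],[[0,0,0.7],0,0.9],[[0,0,0.7],0,0.9],[[0,0,0.2],0,0.9],[[0,0,0],0,0.9]]'
python3 -m pendant '[[[-0.3,-0.2,0],0,1],[[-0.6,-0.3,0],0,1],[[-0.6,-0.3,0],0,1],[[-0.6,-0.3,0],0,1],[[-0.6,-0.3,0],0,1],[[-0.6,-0.3,0],0,1],[[-0.5,-0.2,0],0,1],[[-0.4,-0.2,0],0,1],[[0,0,0],0,1],[[0,0,0],0,1]]'
python3 - <<'E'
from h import *
im,d=env.get_image("scene");cv2.imwrite('pics/s3.png',im[:,:,::-1])
im,d=env.get_image("top");cv2.imwrite('pics/t3.png',im[:,:,::-1])
print(top_fit('top',d,372,155,.175,.2),env.observe()['position'])
E
```

```text
time_s: 8.62
position: [0.601, -0.2404, 0.1566]
tool_rot: [[0.951, 0.0, 0.311], [-0.311, -0.0, 0.951], [0.0, -1.0, -0.0]]
ft_force: [0.0, -0.2, -0.1]
grip_width: 0.0767
time_s: 9.2
position: [0.6015, -0.2406, 0.2426]
tool_rot: [[0.951, 0.003, 0.31], [-0.31, -0.002, 0.951], [0.004, -1.0, -0.001]]
ft_force: [0.9, 0.3, -0.5]
grip_width: 0.0774
time_s: 10.03
position: [0.4745, -0.3036, 0.24]
tool_rot: [[0.95, -0.001, 0.312], [-0.312, 0.001, 0.95], [-0.001, -1.0, 0.001]]
ft_force: [-0.4, -0.2, 0.3]
grip_width: 0.0857
(array([ 0.5999658 , -0.2403185 ,  0.18542168]), array([ 0.59915749, -0.23920652]), array([0.04679085, 0.04801424]), 457) [ 0.47533743 -0.30317735  0.2402084 ]
```

View pics/s3.png

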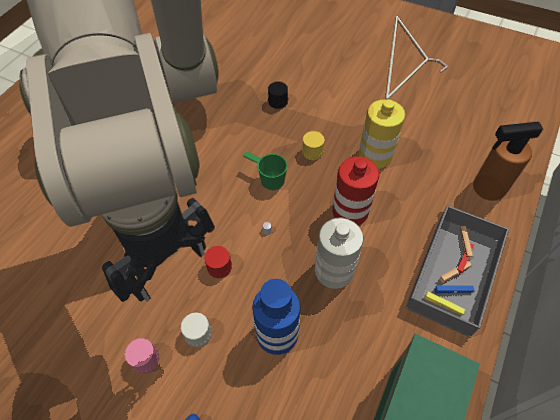

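View pics/t3.png

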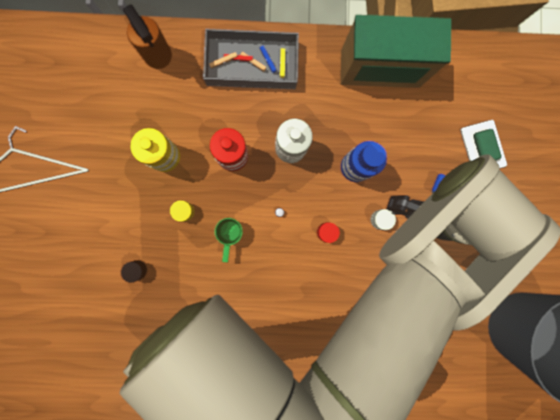

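The blue cap is seated: its top is at z = 0.1854, so the rim is at about 0.140, and it sits within 1 mm of the bottle axis. It shows at scene (275,295) and top (370,155). Next is the white cap, at top (385,219) right beside the finger and distinct from pink.

```bash
python3 -m pendant '[[[-0.06,-0.04,-0.4],0,1],[[0,0,-0.7],0,1],[[0,0,-0.8],0,1],[[0,0,-0.8],0,1],[[0,0,-0.8],0,1],[[0,0,-0.8],0,1],[[0,0,-0.8],0,1],[[0,0,-0.8],0,1],[[0,0,-0.6],0,1],[[0,0,-0.5],0,1],[[0,0,-0.3],0,1],[[0,0,-0.1],0,1]]'
python3 -m pendant '[[[0,0,0],0,1],[[0,0,0],0,1]]'
```

```text
time_s: 11.13
position: [0.4733, -0.3038, 0.0171]
tool_rot: [[0.951, -0.002, 0.31], [-0.31, 0.002, 0.951], [-0.002, -1.0, 0.001]]
ft_force: [0.3, 0.7, 1.2]
grip_width: 0.0853
time_s: 11.3
position: [0.4737, -0.3048, 0.0192]
tool_rot: [[0.951, 0.001, 0.31], [-0.31, -0.001, 0.951], [0.001, -1.0, -0.0]]
ft_force: [0.9, -1.0, -0.2]
grip_width: 0.0854
```

```bash
python3 -m pendant '[[[0,0,-0.1],0,1],[[0,0,0],0,0.2],[[0,0,0],0,0.2],[[0,0,0],0,0.2],[[0,0,0],0,0.2],[[0,0,0],0,0.2],[[0,0,0],0,0.2],[[0,0,0],0,0.2],[[0,0,0],0,0.2],[[0,0,0],0,0.2],[[0,0,0],0,0.2],[[0,0,0],0,0.2]]' 30
python3 -m pendant '[[[0,0,0.3],0,0.2],[[0,0,0.6],0,0.2],[[0,0,0.8],0,0.2],[[0,0,0.8],0,0.2],[[0,0,0.8],0,0.2],[[0,0,0.8],0,0.2],[[0,0,0.8],0,0.2],[[0,0,0.8],0,0.2],[[0,0,0.8],0,0.2],[[0,0,0.5],0,0.2],[[0,0,0.2],0,0.2],[[0,0,0],0,0.2]]'
```

```text
time_s: 12.3
position: [0.4734, -0.3047, 0.0162]
tool_rot: [[0.951, 0.001, 0.311], [-0.311, -0.001, 0.951], [0.001, -1.0, -0.0]]
ft_force: [-0.8, 0.1, 5.1]
grip_width: 0.0478
time_s: 13.3
position: [0.4734, -0.3048, 0.233]
tool_rot: [[0.951, 0.002, 0.311], [-0.311, -0.002, 0.951], [0.002, -1.0, -0.001]]
ft_force: [0.6, 0.7, -0.2]
grip_width: 0.0477
```

```bash
python3 -m pendant '[[[0.3,0.4,0],0,0.2],[[0.55,0.73,0],0,0.2],[[0.55,0.73,0],0,0.2],[[0.55,0.73,0],0,0.2],[[0.55,0.73,0],0,0.2],[[0.55,0.73,0],0,0.2],[[0.55,0.73,0],0,0.2],[[0.55,0.73,0],0,0.2],[[0.55,0.73,0],0,0.2],[[0.55,0.73,0],0,0.2],[[0.25,0.33,0],0,0.2],[[0.13,0.15,0],0,0.2]]'
python3 -m pendant '[[[0,0,0],0,0.2],[[0,0,0],0,0.2],[[0,0,0],0,0.2]]'
python3 - <<'E'
from h import *
im,d=env.get_image("scene");cv2.imwrite('pics/s4.png',cv2.resize(im[150:300,240:420],None,fx=4,fy=4,interpolation=2)[:,:,::-1])
s=env.observe();print(s['position'])
E
```

```text
time_s: 14.3
position: [0.6425, -0.0795, 0.23]
tool_rot: [[0.951, -0.002, 0.309], [-0.309, 0.001, 0.951], [-0.002, -1.0, 0.0]]
ft_force: [-0.9, 1.0, -0.4]
grip_width: 0.0475
time_s: 14.55
position: [0.6415, -0.0823, 0.2315]
tool_rot: [[0.95, -0.001, 0.312], [-0.312, -0.0, 0.95], [-0.0, -1.0, -0.0]]
ft_force: [1.0, 0.7, -1.2]
grip_width: 0.0475
[ 0.64155951 -0.08230533  0.23166369]
```

View pics/s4.png

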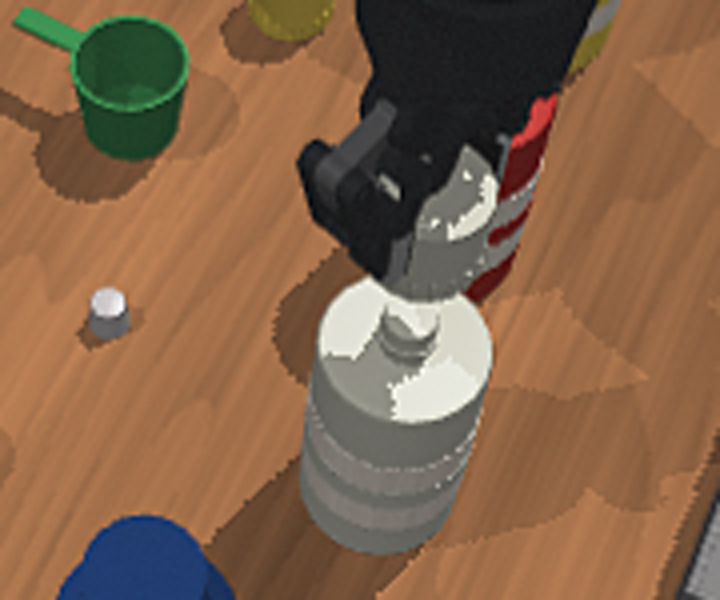

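The white cap is upright in the jaws at crop (440,240), and it will land over the neck at (410,325). I'll lower and release it.

```bash
python3 -m pendant '[[[0.03,0.03,-0.3],0,0.2],[[0,0,-0.4],0,0.2],[[0,0,-0.4],0,0.2],[[0,0,-0.4],0,0.2],[[0,0,-0.3],0,0.2],[[0,0,-0.2],0,0.2],[[0,0,-0.2],0,0.2],[[0,0,-0.1],0,0.2],[[0,0,-0.1],0,0.2],[[0,0,-0.09],0,0.2],[[0,0,0],0,0.2],[[0,0,0],0,0.2]]'
python3 -m pendant '[[[0,0,0],0,0.65],[[0,0,0],0,0.65],[[0,0,0],0,0.8],[[0,0,0],0,0.9],[[0,0,0],0,0.9],[[0,0,0],0,0.9],[[0,0,0.2],0,0.9],[[0,0,0.4],0,0.9],[[0,0,0.6],0,0.9],[[0,0,0.7],0,0.9],[[0,0,0.7],0,0.9],[[0,0,0.2],0,0.9]]'
```

```text
time_s: 15.6
position: [0.6431, -0.0802, 0.1571]
tool_rot: [[0.951, 0.0, 0.311], [-0.311, -0.0, 0.951], [0.0, -1.0, -0.0]]
ft_force: [-0.0, -0.5, -0.6]
grip_width: 0.0479
time_s: 16.6
position: [0.6438, -0.0804, 0.2449]
tool_rot: [[0.951, 0.006, 0.31], [-0.31, -0.002, 0.951], [0.006, -1.0, 0.0]]
ft_force: [0.7, 0.0, -0.1]
grip_width: 0.0768
```

```bash
python3 -m pendant '[[[-0.3,-0.14,0],0,1],[[-0.68,-0.31,0],0,1],[[-0.68,-0.31,0],0,1],[[-0.68,-0.31,0],0,1],[[-0.68,-0.31,0],0,1],[[-0.68,-0.31,0],0,1],[[-0.68,-0.31,0],0,1],[[-0.68,-0.31,0],0,1],[[-0.68,-0.31,0],0,1],[[-0.68,-0.31,0],0,1],[[-0.3,-0.14,0],0,1],[[-0.1,-0.05,0],0,1]]'
python3 -m pendant '[[[0,0,0],0,1],[[0,0,0],0,1]]'
python3 - <<'E'
from h import *
im,d=env.get_image("scene");cv2.imwrite('pics/s5.png',im[:,:,::-1])
im,d=env.get_image("top")
print(top_fit('top',d,294,131,.175,.2),top_fit('top',d,329,232,.035,.06),env.observe()['position'])
E
```

```text
time_s: 17.6
position: [0.4374, -0.1742, 0.2409]
tool_rot: [[0.95, -0.0, 0.312], [-0.312, 0.0, 0.95], [-0.0, -1.0, 0.0]]
ft_force: [0.4, 0.4, -0.0]
grip_width: 0.0852
time_s: 17.77
position: [0.439, -0.1737, 0.2409]
tool_rot: [[0.951, 0.0, 0.31], [-0.31, 0.0, 0.951], [0.0, -1.0, 0.0]]
ft_force: [-0.0, 0.0, -0.4]
grip_width: 0.0852
(array([ 0.64311724, -0.07980555,  0.18544845]), array([ 0.64221165, -0.08024169]), array([0.04709257, 0.04613609]), 448) None [ 0.43910996 -0.17349321  0.24077168]
```

View pics/s5.png

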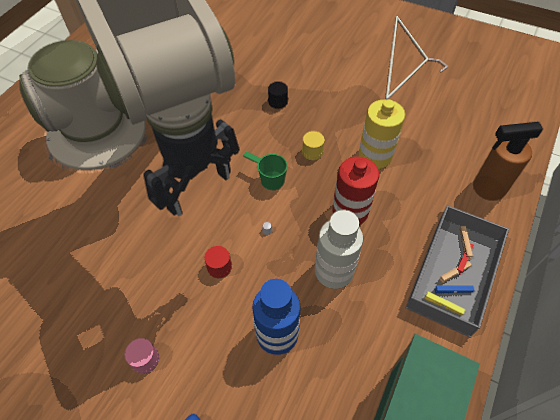

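The white cap is seated, with its top at 0.1854 and less than 2 mm off axis; it shows at scene (343,225). The red cap at (217,262) is undisturbed and lies below the tool, so I'll descend 0.225 and grip.

```bash
python3 -m pendant '[[[0,0,-0.4],0,1],[[0,0,-0.7],0,1],[[0,0,-0.8],0,1],[[0,0,-0.8],0,1],[[0,0,-0.8],0,1],[[0,0,-0.8],0,1],[[0,0,-0.8],0,1],[[0,0,-0.8],0,1],[[0,0,-0.6],0,1],[[0,0,-0.5],0,1],[[0,0,-0.4],0,1],[[0,0,-0.1],0,1]]'
python3 -m pendant '[[[0,0,0],0,1],[[0,0,0],0,0.2],[[0,0,0],0,0.2],[[0,0,0],0,0.2],[[0,0,0],0,0.2],[[0,0,0],0,0.2],[[0,0,0],0,0.2],[[0,0,0],0,0.2],[[0,0,0],0,0.2],[[0,0,0],0,0.2],[[0,0,0],0,0.2],[[0,0,0],0,0.2]]' 30
python3 -m pendant '[[[0,0,0.3],0,0.2],[[0,0,0.6],0,0.2],[[0,0,0.8],0,0.2],[[0,0,0.8],0,0.2],[[0,0,0.8],0,0.2],[[0,0,0.8],0,0.2],[[0,0,0.8],0,0.2],[[0,0,0.8],0,0.2],[[0,0,0.8],0,0.2],[[0,0,0.5],0,0.2],[[0,0,0.2],0,0.2],[[0,0,0],0,0.2]]'
```

```text
time_s: 18.87
position: [0.4383, -0.1731, 0.0141]
tool_rot: [[0.951, -0.002, 0.31], [-0.31, 0.002, 0.951], [-0.003, -1.0, 0.001]]
ft_force: [-0.4, 0.4, 0.1]
grip_width: 0.0852
time_s: 19.87
position: [0.4388, -0.174, 0.0169]
tool_rot: [[0.951, 0.002, 0.311], [-0.311, -0.001, 0.951], [0.002, -1.0, -0.0]]
ft_force: [0.2, 1.6, 6.1]
grip_width: 0.0479
time_s: 20.87
position: [0.4386, -0.1739, 0.2334]
tool_rot: [[0.951, 0.002, 0.311], [-0.311, -0.002, 0.951], [0.003, -1.0, -0.001]]
ft_force: [0.4, 0.6, -0.0]
grip_width: 0.0478
```

```bash
python3 -m pendant '[[[0.3,0.4,0],0,0.2],[[0.59,0.77,0],0,0.2],[[0.59,0.77,0],0,0.2],[[0.59,0.77,0],0,0.2],[[0.59,0.77,0],0,0.2],[[0.59,0.77,0],0,0.2],[[0.59,0.77,0],0,0.2],[[0.59,0.77,0],0,0.2],[[0.59,0.77,0],0,0.2],[[0.59,0.77,0],0,0.2],[[0.26,0.33,0],0,0.2],[[0.12,0.13,0],0,0.2]]'
python3 -m pendant '[[[0,0,0],0,0.2],[[0,0,0],0,0.2],[[0,0,0],0,0.2]]'
python3 - <<'E'
from h import *
im,d=env.get_image("scene");cv2.imwrite('pics/s6.png',cv2.resize(im[100:250,260:440],None,fx=4,fy=4,interpolation=2)[:,:,::-1])
s=env.observe();print(s['position'])
E
```

```text
time_s: 21.87
position: [0.6184, 0.0617, 0.23]
tool_rot: [[0.951, -0.003, 0.309], [-0.309, 0.0, 0.951], [-0.003, -1.0, -0.0]]
ft_force: [0.1, 0.2, 0.1]
grip_width: 0.0475
time_s: 22.12
position: [0.6176, 0.059, 0.2317]
tool_rot: [[0.95, -0.001, 0.312], [-0.312, -0.0, 0.95], [-0.001, -1.0, -0.0]]
ft_force: [-0.4, -0.1, -0.2]
grip_width: 0.0475
[0.61763483 0.058913   0.23194391]
```

View pics/s6.png

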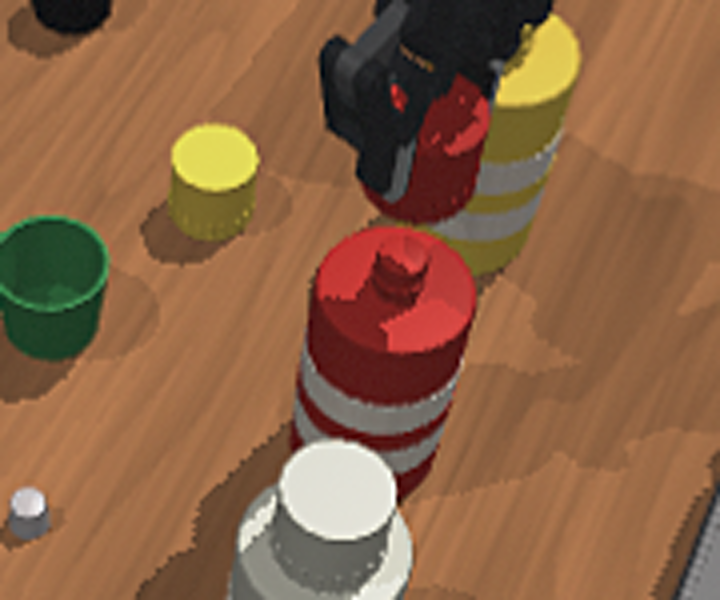

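The red cap is upright at crop (430,160), above the red neck at (400,265). I'll lower and release it.

```bash
python3 -m pendant '[[[0,0,-0.3],0,0.2],[[0,0,-0.4],0,0.2],[[0,0,-0.4],0,0.2],[[0,0,-0.4],0,0.2],[[0,0,-0.3],0,0.2],[[0,0,-0.2],0,0.2],[[0,0,-0.2],0,0.2],[[0,0,-0.1],0,0.2],[[0,0,-0.1],0,0.2],[[0,0,-0.06],0,0.2],[[0,0,0],0,0.2],[[0,0,0],0,0.2]]'
python3 -m pendant '[[[0,0,0],0,0.65],[[0,0,0],0,0.65],[[0,0,0],0,0.8],[[0,0,0],0,0.9],[[0,0,0],0,0.9],[[0,0,0],0,0.9],[[0,0,0.2],0,0.9],[[0,0,0.4],0,0.9],[[0,0,0.6],0,0.9],[[0,0,0.7],0,0.9],[[0,0,0.7],0,0.9],[[0,0,0.2],0,0.9]]'
```

```text
time_s: 23.17
position: [0.6182, 0.0599, 0.1584]
tool_rot: [[0.951, 0.0, 0.311], [-0.311, -0.0, 0.951], [0.0, -1.0, 0.0]]
ft_force: [0.6, 0.3, -0.9]
grip_width: 0.0475
time_s: 24.17
position: [0.619, 0.0599, 0.246]
tool_rot: [[0.951, 0.006, 0.311], [-0.311, -0.001, 0.951], [0.006, -1.0, 0.001]]
ft_force: [-0.7, -0.1, 0.4]
grip_width: 0.0768
```

```bash
python3 -m pendant '[[[-0.3,0.24,0],0,1],[[-0.5,0.4,0],0,1],[[-0.5,0.4,0],0,1],[[-0.5,0.4,0],0,1],[[-0.5,0.4,0],0,1],[[-0.5,0.4,0],0,1],[[-0.5,0.4,0],0,1],[[-0.5,0.4,0],0,1],[[-0.5,0.4,0],0,1],[[-0.22,0.18,0],0,1],[[-0.1,0.08,0],0,1]]'
python3 -m pendant '[[[0,0,0],0,1],[[0,0,0],0,1],[[0,0,0],0,1]]'
python3 - <<'E'
from h import *
im,d=env.get_image("scene");cv2.imwrite('pics/s7.png',im[:,:,::-1])
im,d=env.get_image("top");cv2.imwrite('pics/t7.png',im[:,:,::-1])
print(top_fit('top',d,227,142,.175,.2),top_fit('top',d,181,210,.035,.06),env.observe()['position'])
E
```

```text
time_s: 25.08
position: [0.4787, 0.1715, 0.2421]
tool_rot: [[0.951, -0.0, 0.31], [-0.31, -0.0, 0.951], [-0.0, -1.0, -0.0]]
ft_force: [0.9, -0.1, -0.6]
grip_width: 0.0853
time_s: 25.33
position: [0.4802, 0.1704, 0.2419]
tool_rot: [[0.95, -0.0, 0.311], [-0.311, -0.0, 0.95], [-0.0, -1.0, -0.0]]
ft_force: [-0.3, 0.5, -0.0]
grip_width: 0.0853
(array([0.61809404, 0.05916953, 0.18551989]), array([0.61758909, 0.05899383]), array([0.04758097, 0.04735773]), 463) None [0.48005409 0.17040449 0.24191714]
```

View pics/s7.png

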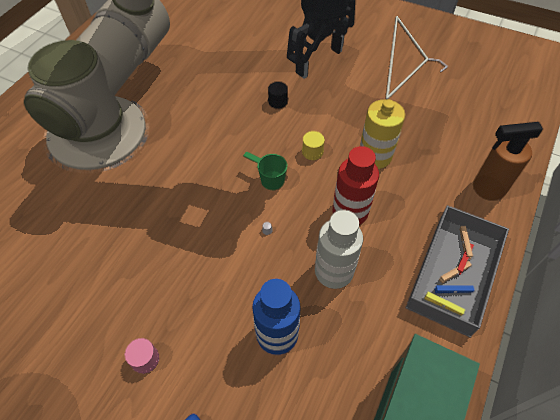

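The red cap is seated, with its top at 0.1855 and about 1 mm off axis; it shows at scene (361,160). The yellow cap is still at (313,145), and the tool is above it.

```bash
python3 -m pendant '[[[0,0.02,-0.4],0,1],[[0,0,-0.7],0,1],[[0,0,-0.8],0,1],[[0,0,-0.8],0,1],[[0,0,-0.8],0,1],[[0,0,-0.8],0,1],[[0,0,-0.8],0,1],[[0,0,-0.8],0,1],[[0,0,-0.6],0,1],[[0,0,-0.5],0,1],[[0,0,-0.4],0,1],[[0,0,-0.1],0,1]]'
python3 -m pendant '[[[0,0,0],0,1],[[0,0,0],0,0.2],[[0,0,0],0,0.2],[[0,0,0],0,0.2],[[0,0,0],0,0.2],[[0,0,0],0,0.2],[[0,0,0],0,0.2],[[0,0,0],0,0.2],[[0,0,0],0,0.2],[[0,0,0],0,0.2],[[0,0,0],0,0.2],[[0,0,0],0,0.2]]' 30
python3 -m pendant '[[[0,0,0.3],0,0.2],[[0,0,0.6],0,0.2],[[0,0,0.8],0,0.2],[[0,0,0.8],0,0.2],[[0,0,0.8],0,0.2],[[0,0,0.8],0,0.2],[[0,0,0.8],0,0.2],[[0,0,0.8],0,0.2],[[0,0,0.8],0,0.2],[[0,0,0.5],0,0.2],[[0,0,0.2],0,0.2],[[0,0,0],0,0.2]]'
```

```text
time_s: 26.43
position: [0.4791, 0.171, 0.0153]
tool_rot: [[0.95, -0.003, 0.311], [-0.311, -0.0, 0.95], [-0.003, -1.0, -0.001]]
ft_force: [-0.4, -0.0, -0.0]
grip_width: 0.0855
time_s: 27.43
position: [0.48, 0.1715, 0.018]
tool_rot: [[0.951, 0.002, 0.31], [-0.31, 0.0, 0.951], [0.002, -1.0, 0.001]]
ft_force: [-1.4, -0.2, 6.1]
grip_width: 0.0468
time_s: 28.43
position: [0.4797, 0.1716, 0.2346]
tool_rot: [[0.951, 0.003, 0.311], [-0.311, 0.0, 0.951], [0.003, -1.0, 0.001]]
ft_force: [0.1, 0.4, -0.9]
grip_width: 0.0471
```

```bash
python3 -m pendant '[[[0.3,0.12,0],0,0.2],[[0.52,0.2,0],0,0.2],[[0.52,0.2,0],0,0.2],[[0.52,0.2,0],0,0.2],[[0.52,0.2,0],0,0.2],[[0.52,0.2,0],0,0.2],[[0.52,0.2,0],0,0.2],[[0.52,0.2,0],0,0.2],[[0.3,0.13,0],0,0.2],[[0.15,0.08,0],0,0.2],[[0,0,0],0,0.2],[[0,0,0],0,0.2]]'
python3 - <<'E'
from h import *
im,d=env.get_image("scene");cv2.imwrite('pics/s8.png',cv2.resize(im[30:180,280:460],None,fx=4,fy=4,interpolation=2)[:,:,::-1])
s=env.observe();print(s['position'])
E
```

```text
time_s: 29.43
position: [0.6107, 0.2233, 0.2323]
tool_rot: [[0.951, -0.002, 0.31], [-0.31, -0.0, 0.951], [-0.001, -1.0, -0.001]]
ft_force: [0.7, 0.4, -0.2]
grip_width: 0.0467
[0.61060976 0.22324202 0.23266359]
```

View pics/s8.png

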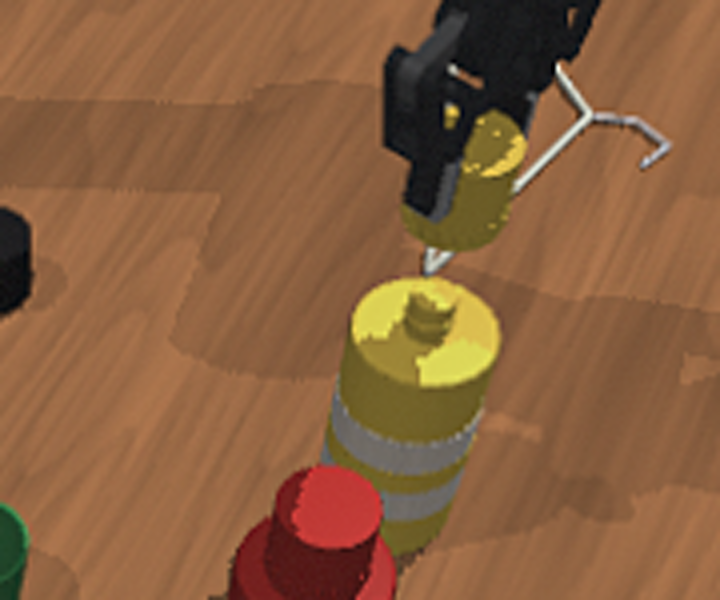

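The yellow cap is upright at crop (465,190), above the yellow neck at (430,310). I'll lower it to z = 0.159 and release.

```bash
python3 -m pendant '[[[0.02,0,-0.3],0,0.2],[[0,0,-0.4],0,0.2],[[0,0,-0.4],0,0.2],[[0,0,-0.4],0,0.2],[[0,0,-0.3],0,0.2],[[0,0,-0.2],0,0.2],[[0,0,-0.2],0,0.2],[[0,0,-0.1],0,0.2],[[0,0,-0.1],0,0.2],[[0,0,-0.05],0,0.2],[[0,0,0],0,0.2],[[0,0,0],0,0.2]]'
python3 -m pendant '[[[0,0,0],0,0.65],[[0,0,0],0,0.65],[[0,0,0],0,0.8],[[0,0,0],0,0.9],[[0,0,0],0,0.9],[[0,0,0],0,0.9],[[0,0,0.2],0,0.9],[[0,0,0.4],0,0.9],[[0,0,0.6],0,0.9],[[0,0,0.7],0,0.9],[[0,0,0.7],0,0.9],[[0,0,0.2],0,0.9]]'
python3 -m pendant '[[[-0.3,0.3,0],0,1],[[-0.5,0.5,0],0,1],[[-0.5,0.5,0],0,1],[[-0.5,0.5,0],0,1],[[-0.5,0.5,0],0,1],[[-0.5,0.5,0],0,1],[[-0.5,0.5,0],0,1],[[-0.5,0.5,0],0,1],[[-0.5,0.5,0],0,1],[[-0.3,0.3,0],0,1],[[0,0,0],0,1],[[0,0,0],0,1]]'
python3 - <<'E'
from h import *
np.set_printoptions(precision=4,suppress=True)
im,d=env.get_image("scene");cv2.imwrite('pics/s9.png',im[:,:,::-1])
im,d=env.get_image("top");cv2.imwrite('pics/t9.png',im[:,:,::-1])
X=cloud('top',d)
for k,u,v,us,vs in (('Y',152,142,139,158),('R',227,141,232,163),('W',294,131,290,152),('B',372,155,355,170)):
    print(k,top_fit('top',d,u,v,.175,.2),'shoulder',top_fit('top',d,us,vs,.13,.15))
print('steel',top_fit('top',d,280,212,.015,.03),env.observe()['position'])
E
```

```text
time_s: 30.48
position: [0.6119, 0.2234, 0.1599]
tool_rot: [[0.951, 0.001, 0.311], [-0.311, 0.0, 0.951], [0.001, -1.0, 0.0]]
ft_force: [-0.9, -0.8, 0.1]
grip_width: 0.0467
time_s: 31.48
position: [0.6126, 0.2236, 0.2476]
tool_rot: [[0.951, 0.006, 0.31], [-0.31, 0.001, 0.951], [0.005, -1.0, 0.003]]
ft_force: [0.1, 0.2, -0.4]
grip_width: 0.0767
time_s: 32.48
position: [0.4733, 0.3616, 0.243]
tool_rot: [[0.951, -0.001, 0.309], [-0.309, -0.001, 0.951], [-0.001, -1.0, -0.001]]
ft_force: [0.1, -0.8, -0.6]
grip_width: 0.0849
Y (array([0.6125, 0.2235, 0.1857]), array([0.6111, 0.2225]), array([0.0485, 0.0491]), 514) shoulder (array([0.6121, 0.2238, 0.1403]), array([0.6037, 0.213 ]), array([0.0748, 0.076 ]), 493)
R (array([0.6183, 0.0597, 0.1854]), array([0.6176, 0.059 ]), array([0.0473, 0.0461]), 462) shoulder None
W (array([ 0.643 , -0.0799,  0.1855]), array([ 0.6422, -0.0802]), array([0.0474, 0.0459]), 449) shoulder (array([ 0.6417, -0.0812,  0.1402]), array([ 0.6322, -0.0785]), array([0.0732, 0.0748]), 477)
B (array([ 0.5997, -0.2402,  0.1854]), array([ 0.5992, -0.2392]), array([0.047 , 0.0476]), 458) shoulder None
steel (array([ 0.4837, -0.0576,  0.0205]), array([ 0.4836, -0.0576]), array([0.0147, 0.0168]), 46) [0.4742 0.3608 0.2432]
```

View pics/s9.png

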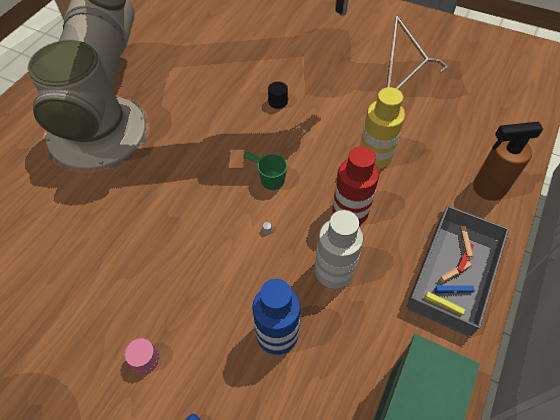

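View pics/t9.png

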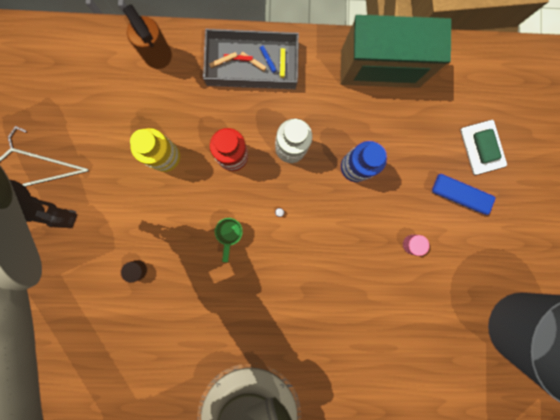

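All four caps sit level on their own bottles, at scene (390,97), (361,158), (343,222) and (275,293). The green cup (top 229,232) and steel cap (280,212) have not moved, and the gripper is open and clear of everything.

```bash
python3 -m pendant '[[[0,0,0],0,1],[[0,0,0],0,1],[[0,0,0],0,1]]'; python3 -c "
from rig import env
print(env.close_job())"
```

```text
time_s: 32.83
position: [0.4743, 0.3609, 0.2435]
tool_rot: [[0.95, -0.0, 0.311], [-0.311, -0.0, 0.95], [-0.0, -1.0, -0.0]]
ft_force: [-0.4, -0.1, -0.1]
grip_width: 0.0854
the job is handed in; nothing more can be done
None
```

All four caps (blue, white, red and yellow) are on the bottles of their own colours, and the job is handed in at about 33 s of the 102 s allowed.

- **Caps:** in the last depth check the cap tops were at 0.1854–0.1857 m, so the rims rest about 140–141 mm up. Each cap's centre was within about 2 mm of its bottle's axis. They look level in the pictures.
- **Bottles and bystanders:** the steel cap measured under 1 mm from its start. The green cup looks unmoved, but I judged it only by eye in the pictures. The yellow and white bottles' shoulders re-measured within about 1 mm of their start. My re-check of the red and blue shoulders returned no reading, but their caps sit where those bottles were measured at the start.
- **Gripper:** open and clear of everything.
- **What went off plan:** one carry (blue) stopped 17 mm short and was corrected before lowering. No reading I took showed more than about 6 N at the wrist.

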